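Fit a fresh blade to the sticker scraper at the screening desk

TASK

Take the blue-backed blade out of the rack, lay it flat on the grey mat and let go of it so that you can change your grip, then lay it in the open head of the blue-handled sticker scraper: notch over the brass pin, flat on the bed, square, with its back edge close up to the upright fence (a gap of a few millimetres at most). Leave the yellow-backed blade in the rack and do not push the other things on the desk about.

Things in the scene. Friction and masses are not known exactly. Their poses are not given: they have to be found in the camera images.
- blue_blade: Blade to fit: loose flat plate, about 40 g, 36 mm (x) by 54 mm (y), blue plastic 7 mm thick. Origin: centre of underside, z up. Steel cutting edge (7 mm strip, 5 mm thick, flush below) is the long side at +x; back edge at x = -18 mm. The notch goes right through from the back edge: 9 mm wide about y = 0, 13 mm deep (x -18 to -5 mm). Starts in either berth of the rack, flat, axes as the rack's.
- blue_blade_notch (a point): Point in the notch of the blue blade where the pin belongs: on the blade's underside, at x = -11 mm, y = 0 of the blade. Axes as the blade's.
- yellow_blade: Another blade of the same shape and size with a yellow plastic back, lying in the other berth of the rack. To be left there.
- rack: Fixed grey and white blade rack, base 44 mm (x) by 150 mm (y) by 5 mm. Origin: centre of its underside. Two berths, centred at y = -36 and +36 mm. In each a blade lies on a pedestal (22 mm along x, 44 mm along y, top 24 mm above the desk), overhanging it by 7 mm at both long sides, which are free for fingers closing along x.
- rack_wall (a point): Centre of the top of the rack's middle white wall, 44 mm above the desk at the rack's x = y = 0. White walls (32 mm along x) fill |y| < 6.5 mm and |y| from 65.5 to 73.5 mm, 2.5 mm from both short ends of each blade: in the rack a blade cannot be taken by its short ends.
- mat: Fixed flat grey mat, 150 mm (x) by 140 mm (y), 3 mm thick. Origin: centre of its underside, which lies on the desk.
- scraper: Sticker scraper fixed in a low stand, head open at the top. Origin: on the desk below the centre of a well fitted blade, whose axes are parallel to the scraper's (cutting edge to +x). Level aluminium bed: top 22 mm above the desk, x from -20 to +10 mm, 40 mm along y, so the blade overhangs 7 mm at both short ends. Stand base under it: 5 mm high, 60 mm along y, x -52 to +24 mm.
- scraper_fence (a point): Middle of the top of the upright fence's face, 46 mm above the desk at x = -20 mm, 2 mm behind the back edge of a fitted blade; fence 44 mm along y, 6 mm thick. It leaves no room for a finger at the blade's back edge: lower the blade held by its short ends, fingers closing along y. The blue handle (28 mm thick, top 41 mm above the desk) runs on to x = -149 mm.
- scraper_pin (a point): Foot of the upright brass locating pin: on its axis, level with the top of the bed (x = -11 mm, y = 0, z = 22 mm of the scraper). The pin is 6 mm thick and 14 mm tall, its top 5 mm tapering to 3 mm. Axes as the scraper's.
- gel_a: Small clear bottle with a white cap, 38 mm across, 90 mm tall, standing loose; bystander. Origin: centre of its underside.
- gel_b: Another such bottle; bystander.
- marker: White marker pen with a blue cap, 133 mm long along x, 17 mm thick, lying loose; bystander. Origin: middle of its underside.
- mouse: Black computer mouse, 100 by 58 by 33 mm, loose; bystander. Origin: centre of its underside.
Mind the look-alikes: they are no part of the job. What is shaped like the scraper but orange is not meant. Several things have the shape of the blue_blade; the one meant has the colours described above.

How it is judged:
On the way:
1. the blue blade has been laid flat on the grey mat and let go (x of blue_blade in the frame of mat between -0.075 and 0.075 m and y of blue_blade in the frame of mat between -0.07 and 0.07 m and z of blue_blade in the frame of mat below 0.006 m and angle between blue_blade's own z axis and vertical below 0.1 rad and contact force between blue_blade and the fingers below 0.05 N and linear speed of blue_blade below 0.02 m/s), for 0.2 s.
At the end, for the whole second after the job is handed in: The blue blade is at rest in the scraper head: level within 0.06 rad, underside within 2 mm of the bed, notch point within 5 mm of the pin axis (horizontally), square within 0.1 rad, cutting edge away from the handle; the yellow blade is within 12 mm of where it began (horizontal distance between blue_blade_notch and scraper_pin below 0.005 m and z of blue_blade_notch in the frame of scraper_pin between -0.002 and 0.002 m and angle between blue_blade's own z axis and vertical below 0.06 rad and angle between the x axis of blue_blade and the x axis of scraper, either way round below 0.1 rad and x of blue_blade in the frame of scraper_pin above 0 m and linear speed of blue_blade below 0.01 m/s and angular speed of blue_blade below 0.1 rad/s and distance of yellow_blade from where it was at the start of the episode below 0.012 m); the robot touches nothing.
It fails at once if the yellow blade is moved by more than 12 mm (distance of yellow_blade from where it was at the start of the episode above 0.012 m).
It fails at once if a bottle, the marker or the mouse is pushed more than 30 mm (distance of any of gel_a, gel_b, marker, mouse from where it was at the start of the episode above 0.03 m).
It also fails if it takes over 51 s, if anything falls off the work surface, if the arm or the gripper's body presses on something with over 40 N, if the wrist force passes 120 N, or if a joint passes its speed limit or range.

ROBOT

A 6-joint arm with a two-finger parallel gripper is mounted at the origin on the work surface. World frame = base frame: x ahead of the robot, y to its left, z up, the work surface at z = 0. Lengths are in m, angles in rad, forces in N, time in s.
With the tool pointing down it reaches from about 0.3 to 0.85 m from the base axis. Payload 5.4 kg.
Tool frame: the origin (TCP) lies midway between the tips of the shut fingers; the grasp point (between the pads) lies env.grip_point_offset behind it (env.grip_point_offset is the distance from the TCP to the grasp point, in m); y points along the fingers, x is the direction in which the jaws open and shut, and the axes are right-handed (so a half turn about y gives the same grasp; the last joint's range is limited). The gripper opens to 85 mm and grips with 20 to 120 N. Pads are 22 mm wide; open, the fingers measure 114 mm over their backs; the gripper's body (76 mm by 85 mm) begins 54 mm behind the grasp point. The pads swing forward as they close: fully open they stand 13 mm farther back than shut.
Start: joints at [0.98, 0.158, 1.597, -0, 1.386, -0.21], TCP at [0.214, 0.534, 0.203] pointing down, gripper open.
Joint ranges: [-2.91, 2.91], [-0.94, 2.29], [0.18, 2.7], [-1.29, 4.43], [0.17, 2.64], [-3, 3]. Speed limits (rad/s): [2.57, 2.57, 3.14, 3.14, 3.14, 3.14].

INTERFACE

Orientations are given as a rotation vector (axis times angle).
In Python, from workcell import env gives the robot as it stands. The module is installed in compiled form; this text tells all that it offers.
- The arm moves only by the tool move_arm, never from a script. Its argument "commands" is a list of rows, each a list of 2 entries, a list of its own where there are three numbers: the shift along the tool's x, y, z in cm, then the turn, a rotation vector about the tool's x, y, z in rad. In form: [[[dx, dy, dz], [rx, ry, rz]], ...]. A call has 1 to 10 rows; each row is the pose to reach, as a shift and turn from the pose commanded when the call began, along the tool's axes at that moment; what a row does not reach only later rows make up. A row lasts 1/8 s, in which the tool goes at most 62.5 mm and 10.7 degrees, less where a joint would pass 70% of its speed; a pose out of reach is approached as far as the arm can. A call with a gripper value outside its range is refused whole. "fingers" is the opening in per cent of the stroke, from 0 (shut) to 100 (fully open), set as the call begins (left out, the last holds). The fingers move at their own pace and stop on an object; "squeeze" is the grip in N (left out, the last holds). Time passes only in rows, so rows that repeat a pose let the fingers close. It gives the time, the measured TCP pose, the force and the opening at its end, in the units of the state.
- env.sense(): the state, without advancing time (a new reading comes with each control period).
- env.grab_frame(name): name is "scene" or "top" or "wrist"; returns a dict with "color" (480x640x3 uint8, blue, green, red), "camera_matrix" (3x3 intrinsics, pixels), "D" ([k1, k2, p1, p2, k3] as OpenCV has them; the pictures are not rectified), "extrinsics" (4x4, takes a point from world to camera coordinates). Camera axes: x right, y down, z forward; pixel columns grow to the right and rows downward; lengths in m; the calibration is good to about 2 mm. A picture is of the moment at which its call begins. There is no depth.
- env.close_job(): hands the job in, once; it reports no verdict.
Trained networks look in a picture, given as the dict that the camera call returned (one of the last four; its "shot" number tells which), for a name from the list of things; names that differ only in an ending like _2 or _b are one class to them, and where a whole thing is asked for, a point or a joint stands for the part that bears it (a point fixed in the world has none). Each returns a list of dicts, best first, with "conf" (0 to 1); they miss things now and then, are a little off and sometimes report something else, mostly with a low value. They report only what shows in the picture. A call takes as long as a camera call. They do not tell look-alikes from the thing itself.
- env.spot_in(picture, label): "xy" ([column, row] in pixels, amid what is visible of it).
- env.trace(picture, label): "pixels" (480x640 bool, what is visible of it) and "xy" ([column, row] in pixels, amid what is visible of it).
The state is a dict: "clock": time; "qpos": joint angles; "joint_vel": joint speeds; "tau": joint torques, N m; "ee_pos": TCP position; "tcp_rot": TCP orientation; "contact_force": force on the tool from outside, world axes, zero at the start; "torque": the same for the moment, N m; "gripper_width": finger opening in m.
Only numpy, scipy, OpenCV 4.12 (cv2) and the standard library are available. Lean on these libraries where they do the work, as an engineer would, in place of code of your own. Each camera call takes 0.05 s, during which the arm holds its last target.

## Working session

There is one attempt and no reset: what is moved stays moved. The work goes in short steps, Python scripts to look and compute and a tool call to move; the robot and the scene stay as the last step left them, time stands still between calls to the robot, and variables do not carry over. Pictures are saved under pics/ and viewed, and the job is handed in when it is done.

Besides the shell and the picture viewer there is one more tool, called after "Call:" as name(argument=value, ...), one argument or row to a line, values as JSON. move_arm: Moves the arm, as the interface text tells. Its arguments: {"type":"object","properties":{"commands":{"type":"array","items":{"type":"array"}},"fingers":{"type":"number"},"squeeze":{"type":"number"}},"required":["commands"]}

```bash
mkdir -p pics
python3 - <<'E'
from workcell import env
import cv2,json,pickle
s=env.sense();print({k:s[k] for k in('clock','ee_pos','tcp_rot','gripper_width')},env.grip_point_offset)
for n in("scene","top"):
    f=env.grab_frame(n);cv2.imwrite(f'pics/{n}0.png',f['color']);pickle.dump(f,open(f'{n}0.pkl','wb'))
    print(n,f['camera_matrix'].tolist(),f['D'],f['extrinsics'].tolist())
    for l in("blue_blade","rack","mat","scraper","scraper_pin","scraper_fence","rack_wall","blue_blade_notch"):
        print(l,[(d['xy'],round(d['conf'],2)) for d in env.spot_in(f,l)][:4])
E
```

```text
{'clock': 0.0, 'ee_pos': array([0.21335006, 0.53324215, 0.20159023]), 'tcp_rot': array([-1.36639124, -0.92289256,  0.92585235]), 'gripper_width': 0.08559067382864528} 0.0187
scene [[557.7989777523188, 0.0, 315.7707406627514], [0.0, 557.7989777523188, 247.83549688427468], [0.0, 0.0, 1.0]] [-0.0615277  0.         0.         0.         0.       ] [[-0.5602082692295617, 0.8281534763941323, -0.018124972362244408, 0.2051569572973757], [0.5373085364185458, 0.34663763676473325, -0.7688575196159044, -0.27920367627458925], [-0.6304492301356066, -0.44045904272074377, -0.6391632028730584, 1.7420716063016624], [0.0, 0.0, 0.0, 1.0]]
blue_blade [([421.8, 258.1], 0.67)]
rack [([383.2, 285.3], 0.73)]
mat [([288.0, 248.1], 0.68)]
scraper [([202.7, 216.1], 0.96), ([255.0, 173.5], 0.87), ([399.6, 277.6], 0.74), ([386.6, 225.0], 0.59)]
scraper_pin [([202.1, 211.9], 0.83), ([255.4, 171.9], 0.75)]
scraper_fence [([199.3, 210.7], 0.96), ([255.4, 170.6], 0.8), ([386.9, 221.8], 0.66), ([288.2, 249.2], 0.54)]
rack_wall [([384.5, 282.0], 0.76)]
blue_blade_notch [([369.2, 271.8], 0.83), ([201.2, 211.4], 0.5)]
to
[... 253 characters left out ...]
59957], [-0.9974440168460286, -0.0020629337561081807, -0.07142252839530074, 0.5144448781674362], [0.07139239969875635, 0.012152724979059315, -0.9973742710441437, 0.9827414976148243], [0.0, 0.0, 0.0, 1.0]]
blue_blade [([223.4, 304.3], 0.97), ([251.2, 244.4], 0.78)]
rack [([235.2, 251.0], 0.7)]
mat [([357.4, 248.3], 0.77)]
scraper [([282.3, 340.1], 0.78), ([484.0, 229.9], 0.67), ([489.6, 345.4], 0.63)]
scraper_pin [([485.4, 229.5], 0.96), ([282.9, 337.4], 0.79), ([493.0, 344.2], 0.67), ([326.4, 151.8], 0.35)]
scraper_fence [([489.5, 343.7], 0.91), ([487.8, 230.7], 0.74), ([281.2, 337.5], 0.72)]
rack_wall [([233.4, 253.0], 0.77)]
blue_blade_notch [([222.6, 302.0], 0.78), ([247.2, 246.1], 0.68)]
```

View pics/scene0.png

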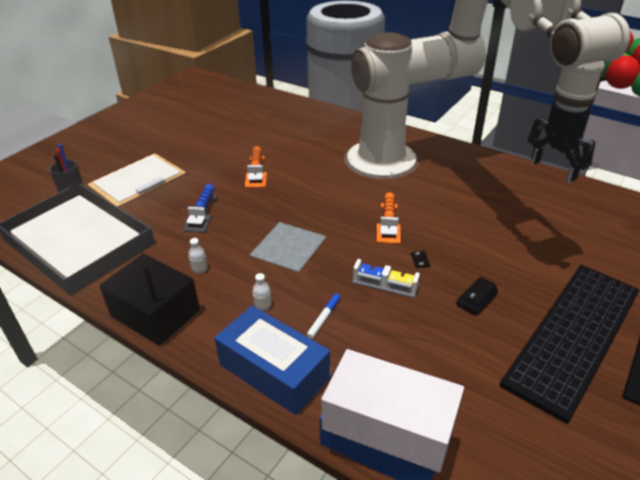

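View pics/top0.png

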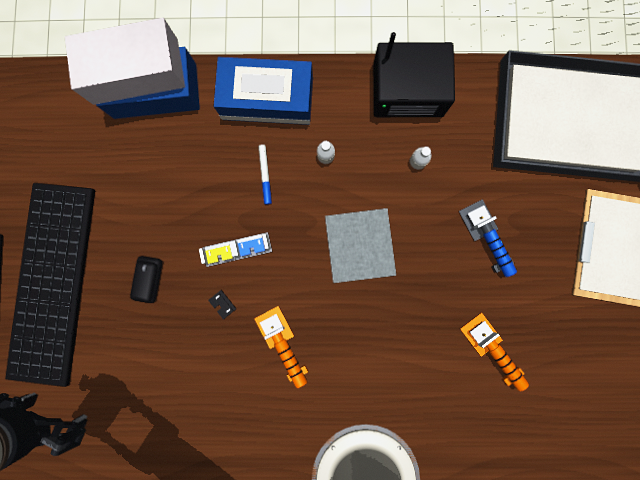

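The top view shows the blue blade in the rack at about (251,245), the yellow one at (218,254), the mat at (361,246), and the blue scraper head at (480,220) with its handle running to (512,272). I'll zoom in on these next.

```bash
cat > h.py <<'E'
import numpy as np,cv2,pickle
from scipy.spatial.transform import Rotation as R
def pix2w(f,px,z):
    K=np.array(f['camera_matrix']);D=np.array(f['D']);E=np.array(f['extrinsics'])
    u=cv2.undistortPoints(np.array(px,float).reshape(-1,1,2),K,D).reshape(-1,2)
    c=-E[:3,:3].T@E[:3,3]; d=np.c_[u,np.ones(len(u))]@E[:3,:3]
    t=(z-c[2])/d[:,2]; return c+d*t[:,None]
def w2pix(f,P):
    E=np.array(f['extrinsics']);p=cv2.projectPoints(np.array(P,float).reshape(-1,3),cv2.Rodrigues(E[:3,:3])[0],E[:3,3],np.array(f['camera_matrix']),np.array(f['D']))[0]
    return p.reshape(-1,2)
def crop(f,x0,y0,x1,y1,s,name):
    cv2.imwrite(name,cv2.resize(f['color'][y0:y1,x0:x1],None,fx=s,fy=s,interpolation=cv2.INTER_CUBIC))
E
python3 - <<'E'
from h import *
f=pickle.load(open('top0.pkl','rb'))
a=cv2.resize(f['color'][225:275,190:280],None,fx=8,fy=8,interpolation=2)[:, :720]
b=cv2.resize(f['color'][190:285,445:535],None,fx=6,fy=6,interpolation=2)
cv2.imwrite('pics/a.png',a);cv2.imwrite('pics/b.png',b)
E
```

```text
(no output)
```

View pics/a.png

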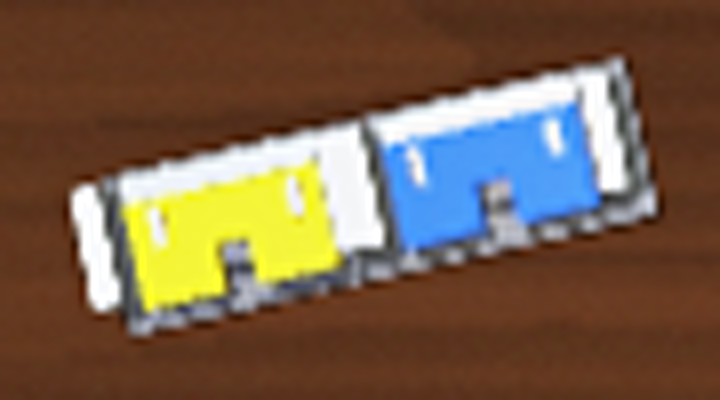

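View pics/b.png

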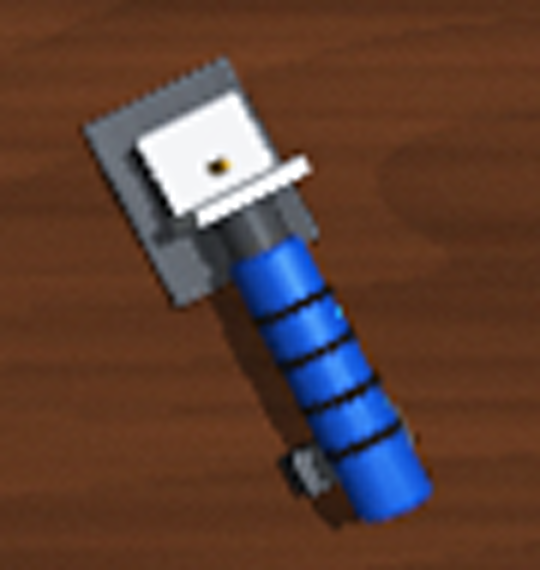

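```bash
cat >> h.py <<'E'
from scipy.optimize import least_squares
def fit(f,px,obj,g):
    px=np.array(px,float);obj=np.array(obj,float)
    def W(p):
        c,s=np.cos(p[2]),np.sin(p[2]);return np.c_[p[0]+c*obj[:,0]-s*obj[:,1],p[1]+s*obj[:,0]+c*obj[:,1],obj[:,2]]
    r=least_squares(lambda p:(w2pix(f,W(p))-px).ravel(),g,loss='soft_l1')
    return r.x,np.round((w2pix(f,W(r.x))-px),1)
E
python3 - <<'E'
from h import *
f=pickle.load(open('top0.pkl','rb'))
bl=np.array([[11,27,31],[11,-27,31],[-18,-27,31],[-18,27,31]])/1e3
for n,p in(('blue',[(385,150),(582,105),(600,205),(400,250)]),('yel',[(125,208),(320,162),(340,265),(148,310)])):
    px=np.array(p)/8+[190,225]
    print(n,*fit(f,px,bl,[.5,.2,0.2]))
px=np.array([(137,143),(238,93),(88,128),(225,60),(180,305),(315,235)])/6+[445,190]
ob=np.array([[10,20,22],[10,-20,22],[24,30,5],[24,-30,5],[-52,30,5],[-52,-30,5]])/1e3
sc=fit(f,px,ob,[.5,-.3,.4]);print('scr',*sc)
x,y,a=sc[0]
for nm,q in(('pin',[-.011,0,.036]),('fencetop',[-.020,0,.046]),('handle end',[-.149,0,.027])):
    c,s=np.cos(a),np.sin(a);print(nm,w2pix(f,[x+c*q[0],y+s*q[0],q[2]]),(w2pix(f,[x+c*q[0],y+s*q[0],q[2]])-[445,190])*6)
print('mat',pix2w(f,[(326,215),(388,208),(396,275),(333,283)],.003))
print(pix2w(f,[[264,175],[325,150],[421,157],[147,279]],.02))
import workcell
s=workcell.env.sense();M=R.from_rotvec(s['tcp_rot']).as_matrix();print(M.round(3))
E
```

```text
blue [0.5010805  0.24480131 0.2152212 ] [[-0.2 -0.5]
 [-0.4 -0.1]
 [ 0.1  0.5]
 [ 0.6  0.1]]
yel [0.48501556 0.31468834 0.23174061] [[-0.  -0.2]
 [-0.1 -0.1]
 [ 0.2  0.1]
 [-0.1  0.2]]
scr [ 0.57241814 -0.24909494  0.46478307] [[ 0.3 -0.1]
 [-0.4  0.1]
 [-0.8 -0.3]
 [ 0.2 -0.9]
 [-0.2  0.8]
 [ 1.2  0.4]]
pin [[482.85626447 217.40739552]] [[227.1375868 164.4443731]]
fencetop [[486.42245528 220.60333259]] [[248.53473165 183.61999555]]
handle end [[511.34613224 274.95129393]] [[398.07679342 509.70776359]]
mat [[ 0.57132246  0.0834062   0.003     ]
 [ 0.58723223 -0.05455055  0.003     ]
 [ 0.43857632 -0.07105787  0.003     ]
 [ 0.42064468  0.06766168  0.003     ]]
[[ 0.65790039  0.22042067  0.02      ]
 [ 0.71399154  0.08589284  0.02      ]
 [ 0.69843555 -0.12605199  0.02      ]
 [ 0.42806705  0.47418211  0.02      ]]
[[ 0.372  0.    -0.928]
 [ 0.928  0.     0.372]
 [ 0.    -1.    -0.   ]]
```

```bash
cat >> h.py <<'E'
def goto(env,xyz,yaw):
    """delta in tool frame to TCP xyz, tool down with tool-x at yaw"""
    s=env.sense();M=R.from_rotvec(s['tcp_rot']).as_matrix()
    T=np.array([[np.cos(yaw),0,-np.sin(yaw)],[np.sin(yaw),0,np.cos(yaw)],[0,-1,0]])
    d=M.T@(np.array(xyz)-s['ee_pos'])*100
    print('clock',round(s['clock'],2),'pos',s['ee_pos'].round(4),'F',np.round(s['contact_force'],1),'w',round(s['gripper_width'],4),'yaw',np.arctan2(M[1,0],M[0,0]).round(4))
    print('MOVE cm',d.round(2),'rot',R.from_matrix(M.T@T).as_rotvec().round(3))
E
python3 - <<'E'
from h import *;from workcell import env
goto(env,[.5011,.2446,.15],.226)
E
```

```text
clock 0.9 pos [0.2137 0.5338 0.2026] F [ 0.2 -0.1 -0.3] w 0.0851 yaw 1.19
MOVE cm [-16.17   5.26 -37.43] rot [-0.     0.964  0.   ]
```

Call:
move_arm(
  commands=[
    [[-16.2,5.3,-37.4],[0,0.964,0]],
    [[-16.2,5.3,-37.4],[0,0.964,0]],
    [[-16.2,5.3,-37.4],[0,0.964,0]],
    [[-16.2,5.3,-37.4],[0,0.964,0]],
    [[-16.2,5.3,-37.4],[0,0.964,0]],
    [[-16.2,5.3,-37.4],[0,0.964,0]],
    [[-16.2,5.3,-37.4],[0,0.964,0]],
    [[-16.2,5.3,-37.4],[0,0.964,0]],
    [[-16.2,5.3,-37.4],[0,0.964,0]],
    [[-16.2,5.3,-37.4],[0,0.964,0]],
  ],
  fingers=70,
  squeeze=30,
)

```text
clock: 2.15
ee_pos: [0.5, 0.2454, 0.1498]
tcp_rot: [-1.563, -0.179, 0.179]
contact_force: [-0.4, 0.1, 0.4]
gripper_width: 0.0596
```

Run:
```python
from h import *;from workcell import env
goto(env,[.5011,.2446,.15],.226)
f=env.grab_frame("wrist");cv2.imwrite('pics/w1.png',f['color']);pickle.dump(f,open('w1.pkl','wb'))
for q in range(2):print(env.sense()['ee_pos'])
print(w2pix(f,[.5011,.2446,.031]))
```

```text
clock 2.15 pos [0.5    0.2454 0.1498] F [-0.4  0.1  0.4] w 0.0596 yaw 0.2276
MOVE cm [ 0.09 -0.02 -0.1 ] rot [-0.     0.002  0.   ]
[0.5000833  0.24538674 0.14984594]
[0.5000833  0.24538674 0.14984594]
[[324.17557605 217.91108015]]
```

View pics/w1.png

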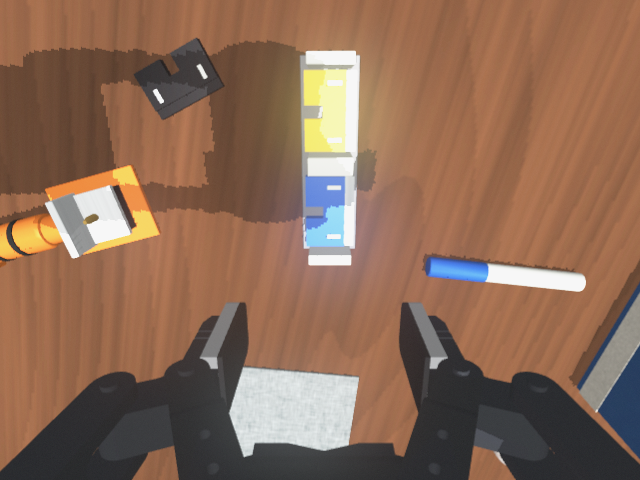

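The wrist view shows the blue blade at columns 305–345 and rows 176–247, with the mat below it and the fingers either side. I'll refine the blade's pose from this picture.

Run:
```python
from h import *
f=pickle.load(open('w1.pkl','rb'))
cv2.imwrite('pics/w1c.png',cv2.resize(f['color'][150:270,280:380],None,fx=5,fy=5,interpolation=2))
for c in((.5011,.2446),):
  a=.226;cs,sn=np.cos(a),np.sin(a)
  for q in((11,27,31),(11,-27,31),(-18,-27,31),(-18,27,31),(18,27,29),(18,-27,29)):
    x,y,z=np.array(q)/1e3;print(q,((w2pix(f,[c[0]+cs*x-sn*y,c[1]+sn*x+cs*y,z])[0]-[280,150])*5).round())
```

```text
(11, 27, 31) [296. 162.]
(11, -27, 31) [291. 507.]
(-18, -27, 31) [104. 507.]
(-18, 27, 31) [ 98. 162.]
(18, 27, 29) [343. 160.]
(18, -27, 29) [336. 502.]
```

View pics/w1c.png

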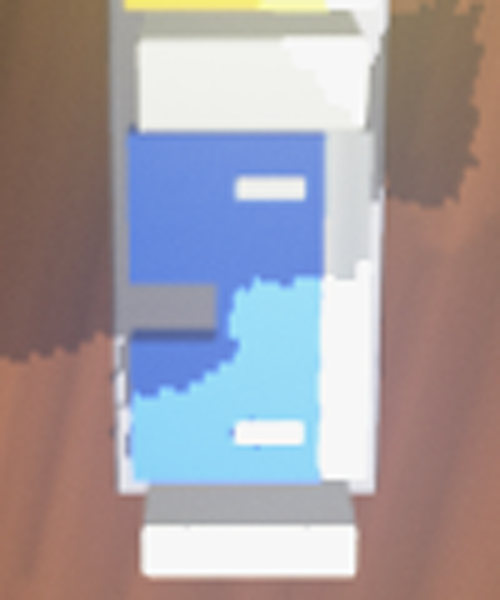

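Run:
```python
from h import *;from workcell import env
f=pickle.load(open('w1.pkl','rb'))
px=np.array([(128,130),(325,130),(319,483),(133,483)])/5+[280,150]
ob=np.array([[-18,27,31],[11,27,31],[11,-27,31],[-18,-27,31]])/1e3
print(*fit(f,px,ob,[.5,.245,.226]))
f2=env.grab_frame("wrist");print((f2['extrinsics']-f['extrinsics']).round(4))
E=f['extrinsics'];print('cam',-E[:3,:3].T@E[:3,3],E.round(3))
s=pickle.load(open('scene0.pkl','rb'))
for c in((.5011,.2446),):
  a=.226;cs,sn=np.cos(a),np.sin(a)
  for q in((11,27,31),(11,-27,31),(-18,-27,31),(-18,27,31)):
    x,y,z=np.array(q)/1e3;print(q,((w2pix(s,[c[0]+cs*x-sn*y,c[1]+sn*x+cs*y,z])[0]-[340,245])*10).round())
cv2.imwrite('pics/s0c.png',cv2.resize(s['color'][245:305,340:420],None,fx=10,fy=10,interpolation=2))
print(env.sense()['ee_pos'])
```

```text
[0.50429712 0.24986143 0.22761907] [[-0.2  0.5]
 [ 0.2  0.5]
 [ 0.2 -0.6]
 [-0.2 -0.6]]
[[-0.      0.0001  0.0001 -0.0001]
 [ 0.      0.      0.0001 -0.0001]
 [ 0.0001 -0.      0.     -0.    ]
 [ 0.      0.      0.      0.    ]]
cam [0.48153085 0.32696583 0.32104495] [[ 0.974  0.225 -0.001 -0.543]
 [ 0.214 -0.923  0.321  0.096]
 [ 0.072 -0.313 -0.947  0.372]
 [ 0.     0.     0.     1.   ]]
(11, 27, 31) [399. 304.]
(11, -27, 31) [175. 251.]
(-18, -27, 31) [213. 173.]
(-18, 27, 31) [434. 225.]
[0.50013312 0.24530623 0.14983039]
```

View pics/s0c.png

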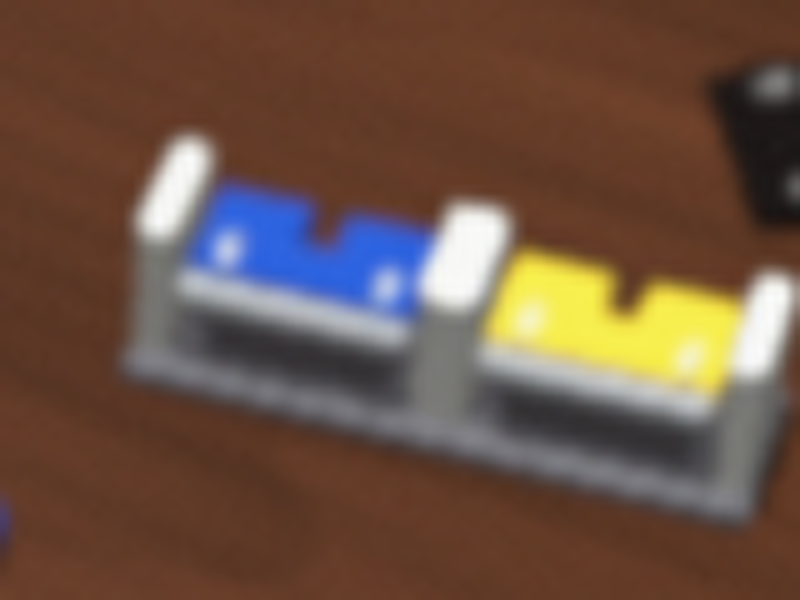

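Run:
```python
from h import *
f=pickle.load(open('w1.pkl','rb'))
M=R.from_rotvec([-1.563,-.179,.179]).as_matrix()
for p in([.5012,.2446,.15],[.5001,.2454,.1498]):
  p=np.array(p)
  for q in([-30,-4,11],[30,-4,11],[-30,-4,-11],[30,-4,-11]): print(q,w2pix(f,p+M@np.array(q)/1e3).round(1))
cv2.imwrite('pics/w1d.png',cv2.resize(f['color'][290:390,190:450],None,fx=3,fy=3,interpolation=2))
```

```text
[-30, -4, 11] [[258.7 270.7]]
[30, -4, 11] [[390.9 270.7]]
[-30, -4, -11] [[261.2 313.5]]
[30, -4, -11] [[388.4 313.5]]
[-30, -4, 11] [[256.7 268.4]]
[30, -4, 11] [[389.  268.4]]
[-30, -4, -11] [[259.2 311.4]]
[30, -4, -11] [[386.5 311.4]]
```

View pics/w1d.png

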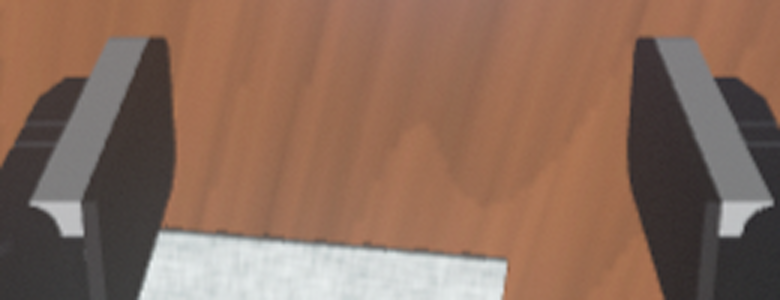

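Run:
```python
from h import *
f=pickle.load(open('w1.pkl','rb'));print(f['camera_matrix'][0][0])
M=R.from_rotvec([-1.563,-.179,.179]).as_matrix();p0=np.array([.5012,.2446,.15])
ob=np.array([[245,303],[402.5,303],[248,343],[399.5,343]])
def pr(v):
  d,w,cx,cz,hw=v
  return w2pix(f,[p0+M@np.array([cx+s*w/2,-d,cz+z*hw])/1e3 for z in(1,-1) for s in(-1,1)])
for fixw in(1,0):
  r=least_squares(lambda v:np.r_[(pr(v)-ob).ravel(), (v[4]-11)*10,(v[1]-59.6)*10*fixw,v[3]*(1-fixw)*10],[10,60,0,0,11])
  print(r.x.round(2),r.fun.round(1))
```

```text
400.60094119492805
[33.33 59.66 -0.49  1.33 10.66] [ 1.  -3.7 -1.  -3.7  1.4  3.9 -1.4  3.9 -3.4  0.6  0. ]
[ 3.078e+01  6.170e+01 -4.900e-01 -4.000e-02  1.069e+01] [-0.2 -3.7  0.2 -3.8  0.2  3.2 -0.2  3.2 -3.1  0.  -0.4]
```

The wrist view puts the fingertips about 30 mm behind the stated TCP. I'll check that against the scene camera.

Run:
```python
from h import *;from workcell import env
f=env.grab_frame("scene");pickle.dump(f,open('s1.pkl','wb'))
M=R.from_rotvec([-1.563,-.179,.179]).as_matrix();p0=np.array([.5012,.2446,.15])
x0,y0=310,150
im=cv2.resize(f['color'][y0:y0+150,x0:x0+150],None,fx=4,fy=4,interpolation=2)
def dot(q,c):
  p=(w2pix(f,p0+M@np.array(q)/1e3)[0]-[x0,y0])*4;cv2.circle(im,tuple(int(v) for v in p),3,c,-1)
for s in(-30,30):
  for z in (-11,11): dot([s,-5,z],(0,255,0));dot([s,-32,z],(0,0,255))
dot([0,0,0],(255,255,0))
cv2.imwrite('pics/s1.png',im)
```

```text
(no output)
```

View pics/s1.png

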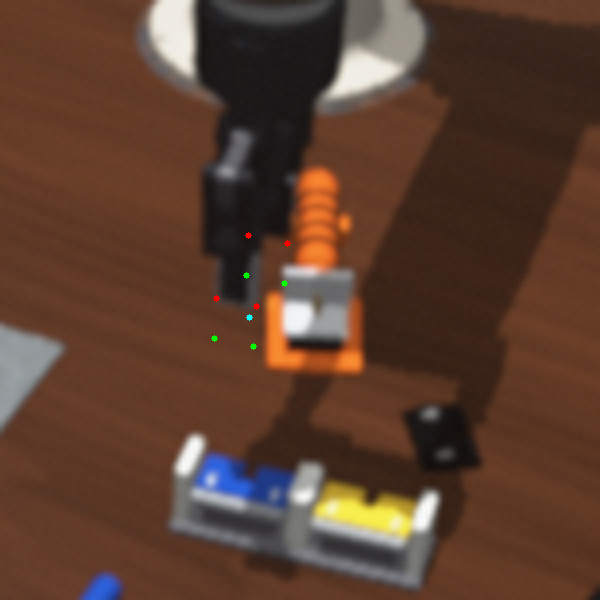

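Call:
move_arm(
  commands=[
    [[0.3,5,0.3],[0,0,0]],
    [[0.3,8,0.3],[0,0,0]],
    [[0.3,10,0.3],[0,0,0]],
    [[0.3,11.5,0.3],[0,0,0]],
    [[0.3,12.6,0.3],[0,0,0]],
    [[0.3,12.6,0.3],[0,0,0]],
    [[0.3,12.6,0.3],[0,0,0]],
  ],
)

```text
clock: 3.18
ee_pos: [0.5037, 0.2482, 0.0244]
tcp_rot: [-1.563, -0.179, 0.176]
contact_force: [-0.6, 0.3, -0.1]
gripper_width: 0.06
```

Run:
```python
from h import *;from workcell import env
f=env.grab_frame("scene");w=env.grab_frame("wrist");pickle.dump((f,w),open('sw2.pkl','wb'))
im=cv2.resize(f['color'][200:320,310:450],None,fx=4,fy=4,interpolation=2)
p=(w2pix(f,[.5035,.248,.024])[0]-[310,200])*4;cv2.circle(im,tuple(int(v) for v in p),3,(255,255,0),-1)
cv2.imwrite('pics/s2.png',im);cv2.imwrite('pics/w2.png',w['color'])
```

```text
(no output)
```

View pics/s2.png

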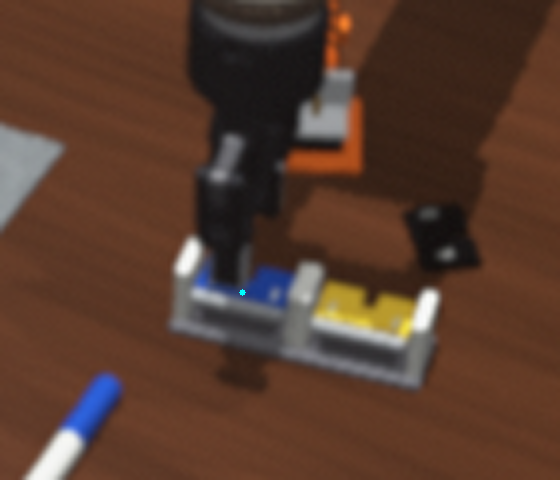

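View pics/w2.png

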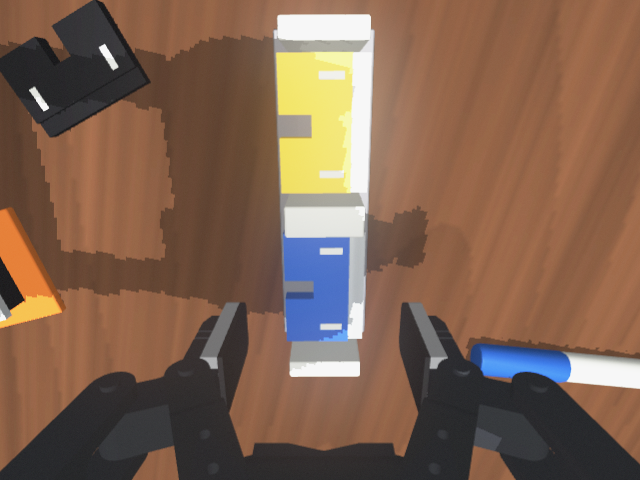

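Call:
move_arm(
  commands=[
    [[0,0.6,0],[0,0,0]],
    [[0,1.1,0],[0,0,0]],
    [[0,1.4,0],[0,0,0]],
    [[0,1.6,0],[0,0,0]],
    [[0,1.6,0],[0,0,0]],
  ],
)

```text
clock: 3.9
ee_pos: [0.5028, 0.248, 0.0074]
tcp_rot: [-1.564, -0.177, 0.178]
contact_force: [1.0, -0.0, 0.1]
gripper_width: 0.0599
```

Run:
```python
from h import *;from workcell import env
w=env.grab_frame("wrist");pickle.dump(w,open('w3.pkl','wb'));print(env.sense())
f=env.grab_frame("scene")
im=cv2.resize(f['color'][200:320,310:450],None,fx=3,fy=3,interpolation=2)
cv2.imwrite('pics/w3.png',np.vstack([w['color'][150:400,110:530],im[:,:420]]))
```

```text
{'clock': 3.95, 'qpos': array([2.42598902e-01, 3.56620936e-01, 1.77807266e+00, 2.50305090e-05,
       1.00691849e+00, 1.65937366e-02]), 'joint_vel': array([-1.20357587e-03, -3.87904993e-03, -9.22657140e-04, -6.84088559e-05,
       -1.09753264e-03, -1.27027453e-04]), 'tau': array([-9.88983375e-04, -4.13726485e+01, -2.71987849e+01, -4.17690999e-04,
        3.37819096e-03,  2.90968171e-05]), 'ee_pos': array([0.50298203, 0.24799871, 0.00758222]), 'tcp_rot': array([-1.56348591, -0.17740758,  0.17744221]), 'contact_force': array([-0.21199535,  0.47867567,  0.5949987 ]), 'torque': array([-0.00484205,  0.03936116, -0.02281191]), 'gripper_width': 0.05968177950303787}
```

View pics/w3.png

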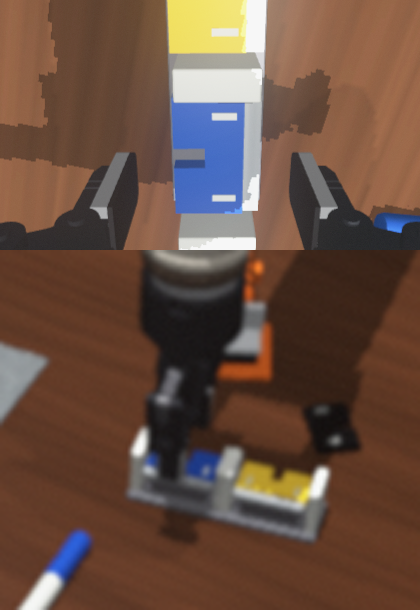

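Call:
move_arm(
  commands=[
    [[0,0.3,0],[0,0,0]],
    [[0,0.6,0],[0,0,0]],
    [[0,0.8,0],[0,0,0]],
    [[0,0.9,0],[0,0,0]],
  ],
)

```text
clock: 4.5
ee_pos: [0.5028, 0.2479, -0.0017]
tcp_rot: [-1.564, -0.177, 0.178]
contact_force: [0.3, -0.0, 0.1]
gripper_width: 0.06
```

Call:
move_arm(
  commands=[
    [[0,0.1,0],[0,0,0]],
    [[0,0.2,0],[0,0,0]],
    [[0,0.3,0],[0,0,0]],
  ],
)

```text
clock: 4.88
ee_pos: [0.503, 0.248, -0.0044]
tcp_rot: [-1.563, -0.178, 0.177]
contact_force: [-0.4, 0.5, -0.3]
gripper_width: 0.06
```

Run:
```python
from h import *;from workcell import env
w=env.grab_frame("wrist");pickle.dump(w,open('w4.pkl','wb'))
f=env.grab_frame("scene")
im=cv2.resize(f['color'][200:320,310:450],None,fx=3,fy=3,interpolation=2)
cv2.imwrite('pics/w4.png',np.vstack([w['color'][150:400,110:530],im[:,:420]]))
```

```text
(no output)
```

View pics/w4.png

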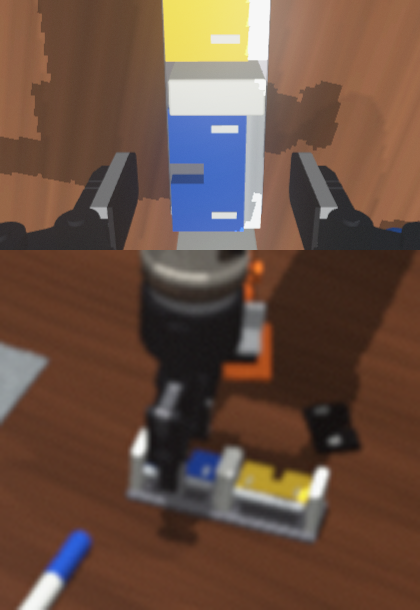

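Call:
move_arm(
  commands=[
    [[0,0.2,0],[0,0,0]],
    [[0,0.2,0],[0,0,0]],
    [[0,0.2,0],[0,0,0]],
    [[0,0.2,0],[0,0,0]],
  ],
  fingers=49,
)

```text
clock: 5.48
ee_pos: [0.503, 0.248, -0.0063]
tcp_rot: [-1.563, -0.177, 0.177]
contact_force: [-0.1, -0.2, 0.5]
gripper_width: 0.0419
```

Run:
```python
from h import *;from workcell import env
w=env.grab_frame("wrist");pickle.dump(w,open('w5.pkl','wb'))
f=env.grab_frame("scene");cv2.imwrite('pics/s5.png',cv2.resize(f['color'][220:310,330:420],None,fx=6,fy=6,interpolation=2))
cv2.imwrite('pics/w5.png',cv2.resize(w['color'][230:400,200:450],None,fx=3,fy=3,interpolation=2))
```

```text
(no output)
```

View pics/w5.png

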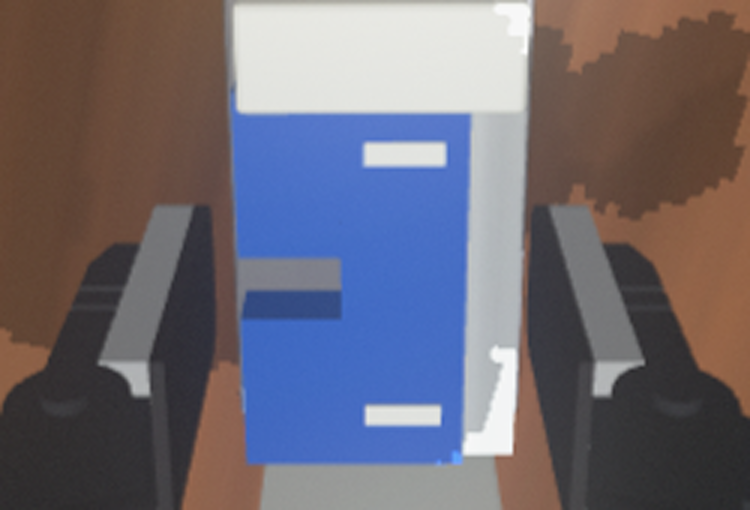

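View pics/s5.png

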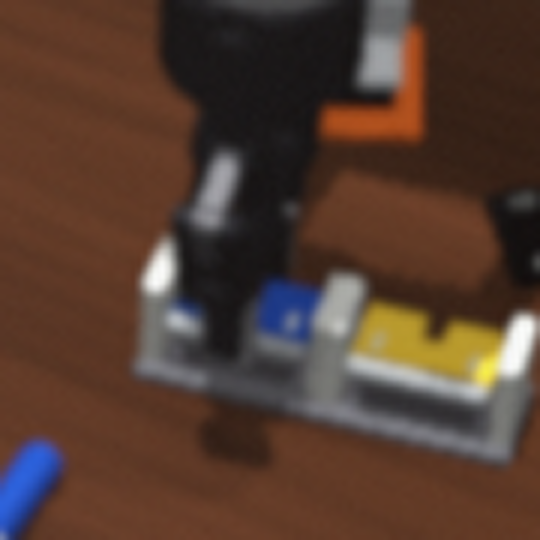

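Call:
move_arm(
  commands=[
    [[0.1,0.1,-0.1],[0,0,0]],
    [[0.1,0.1,-0.1],[0,0,0]],
  ],
)

```text
clock: 5.82
ee_pos: [0.5042, 0.2472, -0.0075]
tcp_rot: [-1.564, -0.177, 0.177]
contact_force: [0.2, 0.0, 0.7]
gripper_width: 0.0418
```

Call:
move_arm(
  commands=[
    [[0,0,0],[0,0,0]],
    [[0,0,0],[0,0,0]],
    [[0,0,0],[0,0,0]],
    [[0,0,0],[0,0,0]],
  ],
  fingers=30,
  squeeze=40,
)

```text
clock: 6.32
ee_pos: [0.5045, 0.2473, -0.0072]
tcp_rot: [-1.563, -0.178, 0.177]
contact_force: [1.1, 0.4, 1.7]
gripper_width: 0.0349
```

Call:
move_arm(
  commands=[
    [[0,-0.4,0],[0,0,0]],
    [[0,-1,0],[0,0,0]],
    [[0,-2,0],[0,0,0]],
    [[0,-4,0],[0,0,0]],
    [[0,-7,0],[0,0,0]],
    [[0,-7,0],[0,0,0]],
  ],
)

```text
clock: 7.08
ee_pos: [0.5067, 0.2479, 0.0658]
tcp_rot: [-1.563, -0.182, 0.172]
contact_force: [-0.1, 0.4, -0.4]
gripper_width: 0.0341
```

Run:
```python
from h import *;from workcell import env
w=env.grab_frame("wrist");pickle.dump(w,open('w6.pkl','wb'))
cv2.imwrite('pics/w6.png',w['color'])
cv2.imwrite('pics/w6c.png',cv2.resize(w['color'][260:400,220:430],None,fx=3.5,fy=3.5,interpolation=2))
```

```text
(no output)
```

View pics/w6c.png

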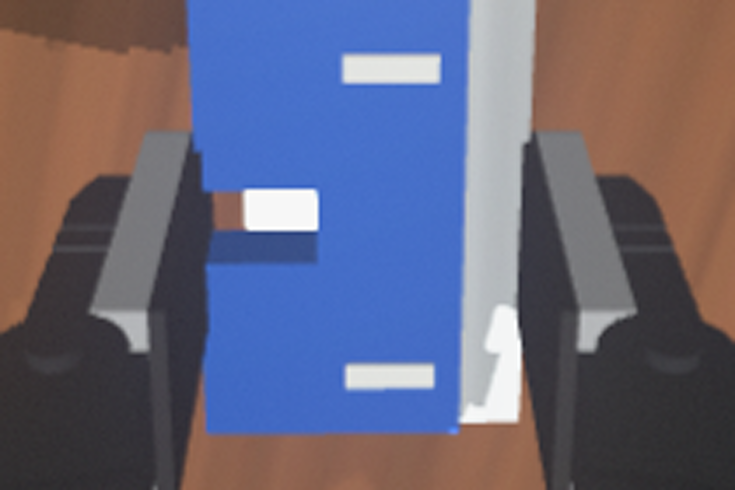

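Call:
move_arm(
  commands=[
    [[-5.5,0,-23.5],[0,0,0]],
    [[-5.5,0,-23.5],[0,0,0]],
    [[-5.5,0,-23.5],[0,0,0]],
    [[-5.5,0,-23.5],[0,0,0]],
    [[-5.5,3,-23.5],[0,0,0]],
    [[-5.5,6,-23.5],[0,0,0]],
    [[-5.5,7.5,-23.5],[0,0,0]],
    [[-5.5,8,-23.5],[0,0,0]],
    [[-5.5,8,-23.5],[0,0,0]],
  ],
)

```text
clock: 8.25
ee_pos: [0.5035, 0.006, -0.0172]
tcp_rot: [-1.564, -0.178, 0.178]
contact_force: [-0.2, -0.3, 0.4]
gripper_width: 0.0346
```

Run:
```python
from h import *;from workcell import env
goto(env,[.504,.006,-.028],.226)
w=env.grab_frame("wrist");pickle.dump(w,open('w7.pkl','wb'))
f=env.grab_frame("scene");cv2.imwrite('pics/s7.png',np.hstack([cv2.resize(f['color'][190:290,230:350],None,fx=4,fy=4,interpolation=2),w['color'][80:480,180:480]]))
```

```text
clock 8.25 pos [ 0.5035  0.006  -0.0172] F [-0.2 -0.3  0.4] w 0.0346 yaw 0.2264
MOVE cm [ 0.05  1.08 -0.01] rot [0. 0. 0.]
```

View pics/s7.png

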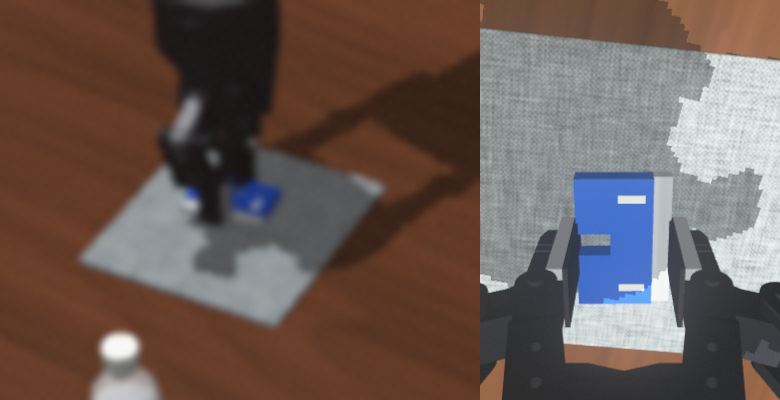

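Now I'll lower it step by step, watching the force.

Call:
move_arm(
  commands=[
    [[0,0.4,0],[0,0,0]],
    [[0,0.7,0],[0,0,0]],
    [[0,0.8,0],[0,0,0]],
    [[0,0.9,0],[0,0,0]],
    [[0,0.9,0],[0,0,0]],
  ],
)

```text
clock: 8.98
ee_pos: [0.5033, 0.0059, -0.0264]
tcp_rot: [-1.564, -0.178, 0.177]
contact_force: [0.3, 0.5, -0.6]
gripper_width: 0.0346
```

Call:
move_arm(
  commands=[
    [[0,0.05,0],[0,0,0]],
    [[0,0.1,0],[0,0,0]],
  ],
)

```text
clock: 9.22
ee_pos: [0.5033, 0.0059, -0.0265]
tcp_rot: [-1.563, -0.177, 0.178]
contact_force: [-4.6, 0.1, 13.3]
gripper_width: 0.0347
```

Call:
move_arm(
  commands=[
    [[0,-0.05,0],[0,0,0]],
    [[0,-0.05,0],[0,0,0]],
  ],
)

```text
clock: 9.48
ee_pos: [0.5033, 0.0059, -0.0264]
tcp_rot: [-1.564, -0.178, 0.178]
contact_force: [-2.8, 0.7, 5.8]
gripper_width: 0.0342
```

Call:
move_arm(
  commands=[
    [[0,0,0],[0,0,0]],
    [[0,0,0],[0,0,0]],
    [[0,0,0],[0,0,0]],
    [[0,0,0],[0,0,0]],
  ],
  fingers=75,
)

```text
clock: 9.98
ee_pos: [0.5032, 0.0059, -0.027]
tcp_rot: [-1.563, -0.177, 0.178]
contact_force: [-0.5, -0.1, -0.5]
gripper_width: 0.0642
```

Call:
move_arm(
  commands=[
    [[0,-2,0],[0,0,0]],
    [[0,-5,0],[0,0,0]],
    [[0,-8,0],[0,0,0]],
    [[0,-8,0],[0,0,0]],
    [[0,-8,0],[0,0,0]],
  ],
)

```text
clock: 10.6
ee_pos: [0.5026, 0.006, 0.0523]
tcp_rot: [-1.563, -0.177, 0.178]
contact_force: [0.8, -0.1, -1.0]
gripper_width: 0.0642
```

Run:
```python
from h import *;from workcell import env
goto(env,[.504,.006,.05],-1.345)
w=env.grab_frame("wrist");pickle.dump(w,open('w8.pkl','wb'));t=env.grab_frame("top");pickle.dump(t,open('t8.pkl','wb'))
cv2.imwrite('pics/w8.png',w['color'])
cv2.imwrite('pics/w8c.png',cv2.resize(w['color'][180:330,260:400],None,fx=4,fy=4,interpolation=2))
print(w2pix(w,[.504,.006,.01]))
```

```text
clock 10.6 pos [0.5026 0.006  0.0523] F [ 0.8 -0.1 -1. ] w 0.0642 yaw 0.2259
MOVE cm [ 0.13  0.23 -0.03] rot [ 0.000e+00  1.571e+00 -1.000e-03]
[[325.3201098  254.24700714]]
```

View pics/w8c.png

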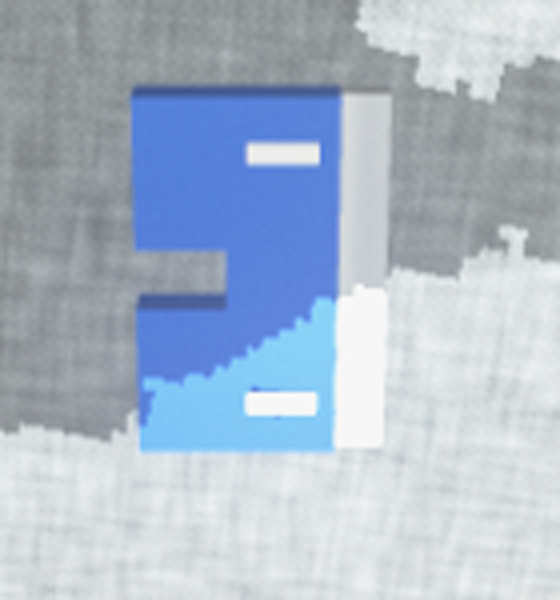

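View pics/w8.png

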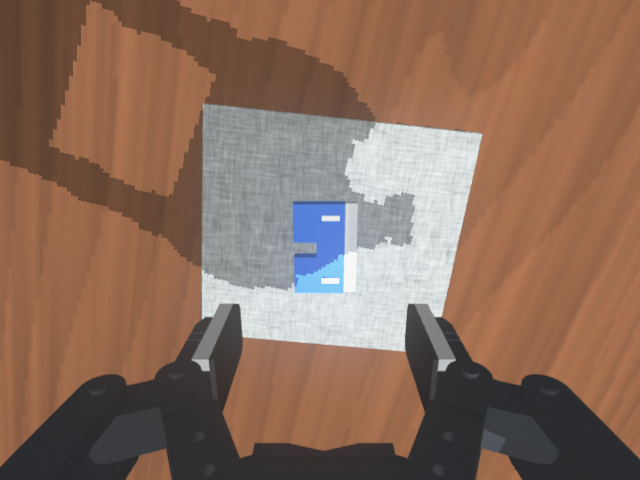

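Run:
```python
from h import *
w=pickle.load(open('w8.pkl','rb'));t=pickle.load(open('t8.pkl','rb'))
ob=np.array([[-18,27,10],[11,27,10],[11,-27,10],[-18,-27,10],[18,27,8],[18,-27,8]])/1e3
px=np.array([(132,90),(340,92),(334,450),(140,450),(391,95),(383,447)])/4+[260,180]
print(*fit(w,px,ob,[.504,.006,.226]))
# fit with extrinsic-tilt check: also free scale height
cv2.imwrite('pics/t8.png',cv2.resize(t['color'][200:290,315:405],None,fx=6,fy=6,interpolation=2))
```

```text
[0.50336926 0.00868215 0.22339975] [[-0.3  1.1]
 [ 0.6  0.7]
 [ 0.2 -0. ]
 [-0.3 -0.2]
 [ 0.3 -0.9]
 [-0.5 -0.8]]
```

View pics/t8.png

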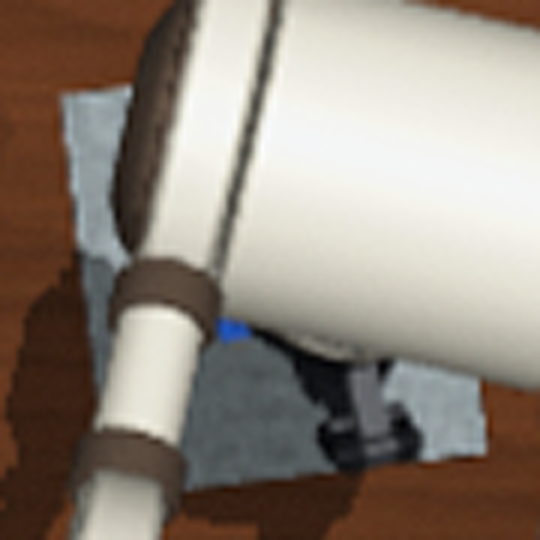

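Call:
move_arm(
  commands=[
    [[0,2,0.15],[0,1.571,0]],
    [[0,4,0.15],[0,1.571,0]],
    [[0,4,0.15],[0,1.571,0]],
    [[0,4,0.15],[0,1.571,0]],
    [[0,4,0.15],[0,1.571,0]],
    [[0,4,0.15],[0,1.571,0]],
    [[0,4,0.15],[0,1.571,0]],
    [[0,4,0.15],[0,1.571,0]],
    [[0,4,0.15],[0,1.571,0]],
    [[0,4,0.15],[0,1.571,0]],
  ],
)

```text
clock: 11.95
ee_pos: [0.502, 0.0075, 0.012]
tcp_rot: [-1.309, 1.042, -1.039]
contact_force: [0.9, 0.1, -0.7]
gripper_width: 0.0639
```

Run:
```python
from h import *;from workcell import env
goto(env,[.5032,.0074,.01],-1.347)
w=env.grab_frame("wrist");pickle.dump(w,open('w9.pkl','wb'))
cv2.imwrite('pics/w9.png',w['color'])
cv2.imwrite('pics/w9c.png',cv2.resize(w['color'][220:360,225:425],None,fx=4,fy=4,interpolation=2))
```

```text
clock 11.95 pos [0.502  0.0075 0.012 ] F [ 0.9  0.1 -0.7] w 0.0639 yaw -1.3442
MOVE cm [0.04 0.2  0.12] rot [ 0.002  0.003 -0.001]
```

View pics/w9c.png

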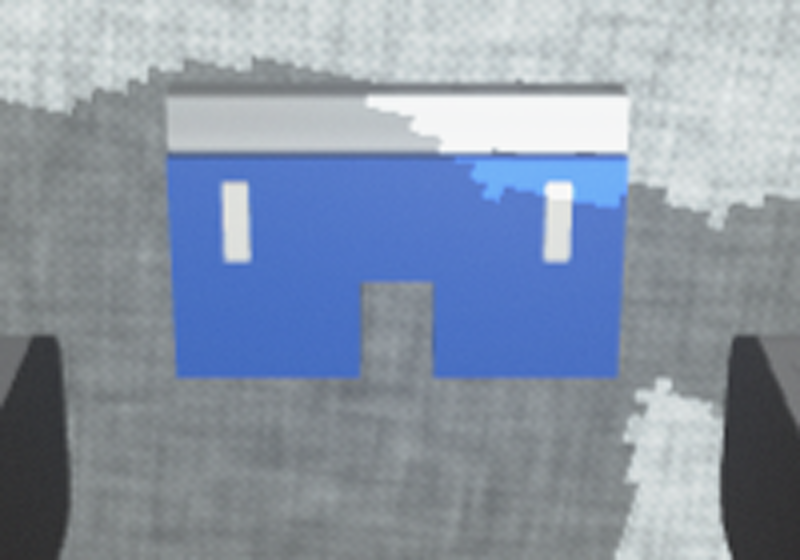

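Call:
move_arm(
  commands=[
    [[0,1.5,0],[0,0,0]],
    [[0,2.7,0],[0,0,0]],
    [[0,3.4,0],[0,0,0]],
    [[0,3.8,0],[0,0,0]],
    [[0,4.0,0],[0,0,0]],
    [[0,4.0,0],[0,0,0]],
  ],
)

```text
clock: 12.75
ee_pos: [0.5031, 0.0073, -0.0268]
tcp_rot: [-1.307, 1.041, -1.041]
contact_force: [0.7, 0.4, 0.8]
gripper_width: 0.0639
```

Run:
```python
from h import *;from workcell import env
w=env.grab_frame("wrist");pickle.dump(w,open('w10.pkl','wb'))
cv2.imwrite('pics/w10c.png',cv2.resize(w['color'][220:380,225:425],None,fx=3.5,fy=3.5,interpolation=2))
```

```text
(no output)
```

View pics/w10c.png

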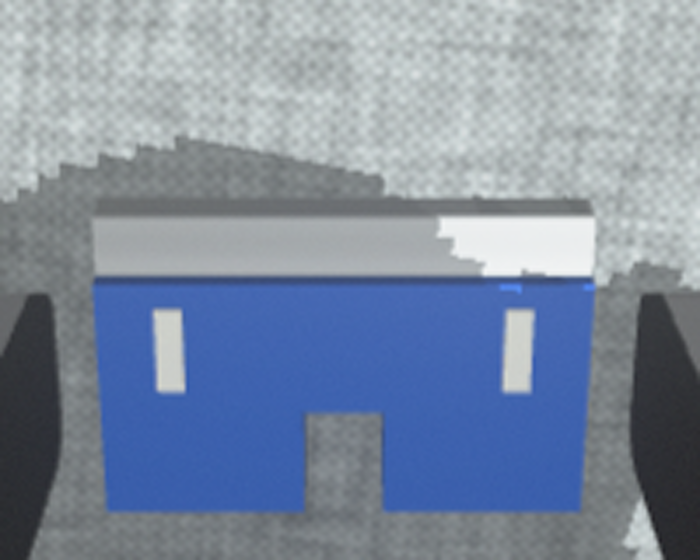

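Call:
move_arm(
  commands=[
    [[0,0,0],[0,0,0]],
    [[0,0,0],[0,0,0]],
    [[0,0,0],[0,0,0]],
    [[0,0,0],[0,0,0]],
  ],
  fingers=50,
  squeeze=40,
)

```text
clock: 13.3
ee_pos: [0.5036, 0.0072, -0.0261]
tcp_rot: [-1.307, 1.04, -1.042]
contact_force: [-0.4, 0.8, 5.1]
gripper_width: 0.0521
```

Call:
move_arm(
  commands=[
    [[0,-0.5,0],[0,0,0]],
    [[0,-2,0],[0,0,0]],
    [[0,-5,0],[0,0,0]],
    [[0,-9,0],[0,0,0]],
    [[0,-10,0],[0,0,0]],
    [[0,-10,0],[0,0,0]],
  ],
)

```text
clock: 14.05
ee_pos: [0.5032, 0.0073, 0.0737]
tcp_rot: [-1.307, 1.04, -1.042]
contact_force: [-1.0, -0.2, -0.1]
gripper_width: 0.0519
```

Run:
```python
from h import *;from workcell import env
goto(env,[.5724,-.2491,.074],-1.106)
w=env.grab_frame("wrist");pickle.dump(w,open('w11.pkl','wb'))
cv2.imwrite('pics/w11.png',w['color'])
```

```text
clock 14.05 pos [0.5032 0.0073 0.0737] F [-1.  -0.2 -0.1] w 0.0519 yaw -1.345
MOVE cm [ 2.654e+01 -1.000e-02  1.000e+00] rot [-0.001 -0.239  0.001]
```

View pics/w11.png

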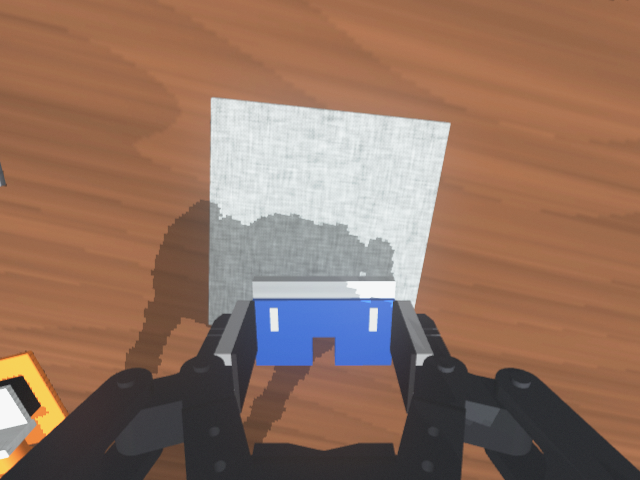

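Call:
move_arm(
  commands=[
    [[27.7,0,-3.9],[0,-0.239,0]],
    [[27.7,0,-3.9],[0,-0.239,0]],
    [[27.7,0,-3.9],[0,-0.239,0]],
    [[27.7,0,-3.9],[0,-0.239,0]],
    [[27.7,0,-3.9],[0,-0.239,0]],
    [[27.7,0,-3.9],[0,-0.239,0]],
    [[27.7,0,-3.9],[0,-0.239,0]],
    [[27.7,0,-3.9],[0,-0.239,0]],
  ],
)

```text
clock: 15.1
ee_pos: [0.5265, -0.2696, 0.0723]
tcp_rot: [-1.394, 0.861, -0.858]
contact_force: [-0.2, -0.2, 0.0]
gripper_width: 0.0524
```

Run:
```python
from h import *;from workcell import env
goto(env,[.5724,-.2491,.074],-1.106)
w=env.grab_frame("wrist");pickle.dump(w,open('w12.pkl','wb'))
cv2.imwrite('pics/w12.png',w['color'])
print([(d['xy'],d['conf']) for l in('scraper_pin','scraper_fence','blue_blade_notch') for d in env.spot_in(w,l)])
```

```text
clock 15.1 pos [ 0.5265 -0.2696  0.0723] F [-0.2 -0.2  0. ] w 0.0524 yaw -1.1046
MOVE cm [ 0.23 -0.18  5.03] rot [ 0.001  0.001 -0.002]
[([167.9, 465.9], 0.73), ([324.6, 191.2], 0.69), ([322.5, 188.7], 0.75), ([167.6, 465.3], 0.58), ([324.2, 316.4], 0.28), ([323.7, 319.9], 0.66)]
```

View pics/w12.png

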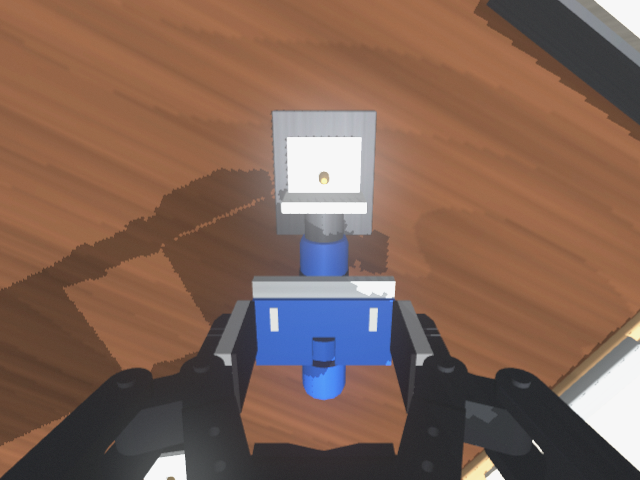

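The wrist view shows the scraper head squared up at (323,165), with the pin top at about (324,180) and the held blade at (323,320). I'll fit both poses from this one picture.

Run:
```python
from h import *
w=pickle.load(open('w12.pkl','rb'))
cv2.imwrite('pics/w12a.png',cv2.resize(w['color'][100:245,260:390],None,fx=4,fy=4,interpolation=2))
cv2.imwrite('pics/w12b.png',cv2.resize(w['color'][265:375,240:410],None,fx=4.5,fy=4.5,interpolation=2))
```

```text
(no output)
```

View pics/w12a.png

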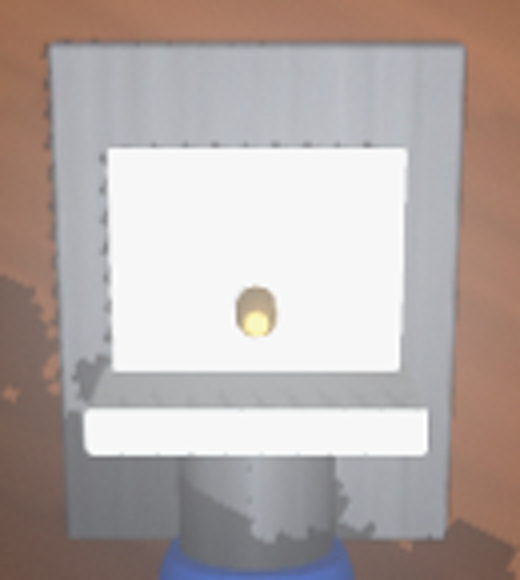

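View pics/w12b.png

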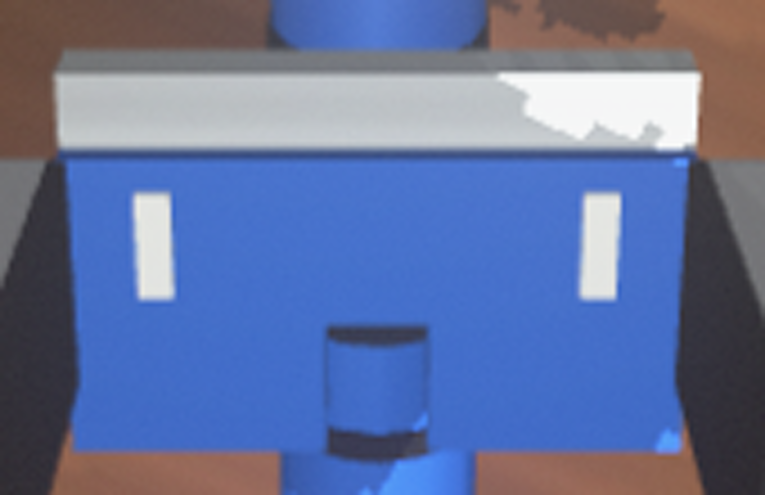

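```bash
cat > rel.py <<'E'
from h import *
def fit4(f,px,obj,g):
    px=np.array(px,float);obj=np.array(obj,float)
    def W(p):
        c,s=np.cos(p[2]),np.sin(p[2]);return np.c_[p[0]+c*obj[:,0]-s*obj[:,1],p[1]+s*obj[:,0]+c*obj[:,1],obj[:,2]+p[3]]
    r=least_squares(lambda p:(w2pix(f,W(p))-px).ravel(),g,loss='soft_l1',x_scale=[.01,.01,.01,.01])
    return r.x,np.round((w2pix(f,W(r.x))-px),1)
def pnp(f,px,obj):
    ok,r,t=cv2.solvePnP(np.array(obj,float),np.array(px,float),f['camera_matrix'],np.array(f['D']))
    E=f['extrinsics'];Rw=E[:3,:3].T@cv2.Rodrigues(r)[0];return E[:3,:3].T@(t[:,0]-E[:3,3]),Rw
E
python3 - <<'E'
from rel import *
w=pickle.load(open('w12.pkl','rb'))
so=np.array([[24,30,5],[24,-30,5],[-52,30,5],[-52,-30,5],[10,20,22],[10,-20,22],[-20,20,22],[-20,-20,22],[-20,22,46],[-20,-22,46],[-26,22,46],[-26,-22,46],[-11,0,36]])/1e3
sp=np.array([(50,45),(465,45),(68,538),(445,538),(108,148),(406,148),(113,373),(400,373),(85,408),(428,408),(86,456),(428,456),(257,325)])/4+[260,100]
bo=np.array([[11,27,7],[11,-27,7],[-18,27,7],[-18,-27,7],[18,27,5],[18,-27,5],[18,27,0],[18,-27,0]])/1e3
bp=np.array([(66,158),(690,158),(74,450),(684,450),(55,73),(700,73),(63,52),(692,52)])/4.5+[240,265]
S,rs=fit4(w,sp,so,[.57,-.25,.46,0]);print(S,'\n',rs.tolist())
S2,rs=fit(w,sp,so,[.57,-.25,.46]);print(S2)
B,rb=fit4(w,bp,bo,[.53,-.27,.46,.1]);print(B,'\n',rb.tolist())
for o,p in((so,sp),(bo,bp)):
  t,Rm=pnp(w,p,o);print(t,R.from_matrix(Rm).as_euler('ZYX'))
c,s=np.cos(S2[2]),np.sin(S2[2]);d=S2[:2]-B[:2];print('needed in scraper axes x,y mm',(c*d[0]+s*d[1])*1e3,(-s*d[0]+c*d[1])*1e3,'dyaw',S2[2]-B[2])
E
```

```text
[ 0.57369018 -0.24540415  0.46566385 -0.00255718] 
 [[-0.4, -0.9], [0.3, -0.9], [-0.0, 0.9], [0.1, 1.1], [0.6, 1.1], [-0.6, 1.1], [0.9, -1.2], [-0.7, -1.2], [0.1, 0.3], [0.1, 0.4], [0.2, -0.4], [-0.4, -0.3], [-0.0, -0.0]]
[ 0.57416936 -0.24515669  0.46586896]
[ 0.52643679 -0.26913012  0.46816026  0.10095451] 
 [[-2.0, 0.4], [2.0, 0.4], [0.4, 0.0], [-0.7, -0.0], [0.2, 0.2], [-0.1, 0.1], [0.6, -0.6], [-0.5, -0.8]]
[ 0.57370482 -0.24538404 -0.00255741] [ 4.65789321e-01 -1.02931505e-03  2.93743524e-04]
[ 0.52610538 -0.26931688  0.10046296] [ 0.46985587  0.01332825 -0.00388134]
needed in scraper axes x,y mm 53.41463991982122 -0.02281520421278105 dyaw -0.0022913030048675176
```

Call:
move_arm(
  commands=[
    [[0,0,3],[0,0,0]],
    [[0,0,5.4],[0,0,0]],
    [[0,2,5.4],[0,0,0]],
    [[0,4,5.4],[0,0,0]],
    [[0,5,5.4],[0,0,0]],
    [[0,5,5.4],[0,0,0]],
  ],
)

```text
clock: 16.05
ee_pos: [0.5736, -0.2468, 0.0214]
tcp_rot: [-1.394, 0.864, -0.858]
contact_force: [-0.1, -0.4, -0.7]
gripper_width: 0.052
```

Run:
```python
from h import *;from workcell import env
goto(env,[.5752,-.2462,.023],-1.106)
w=env.grab_frame("wrist");pickle.dump(w,open('w13.pkl','wb'))
cv2.imwrite('pics/w13.png',cv2.resize(w['color'][240:400,220:430],None,fx=3.7,fy=3.7,interpolation=2))
s=env.grab_frame("scene");pickle.dump(s,open('s13.pkl','wb'))
cv2.imwrite('pics/s13.png',cv2.resize(s['color'][150:250,150:250],None,fx=5.5,fy=5.5,interpolation=2))
```

```text
clock 16.05 pos [ 0.5736 -0.2468  0.0214] F [-0.1 -0.4 -0.7] w 0.052 yaw -1.1067
MOVE cm [ 0.02 -0.16  0.17] rot [ 0.002 -0.001 -0.003]
```

View pics/w13.png

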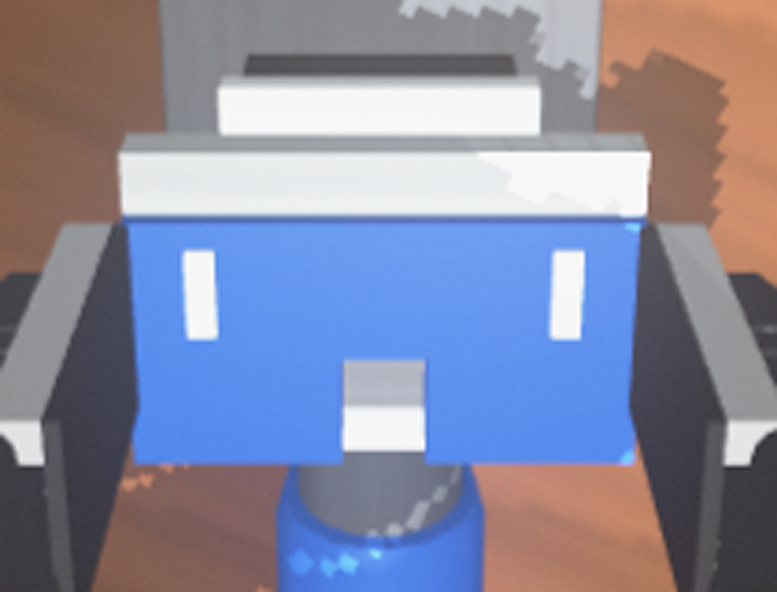

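View pics/s13.png

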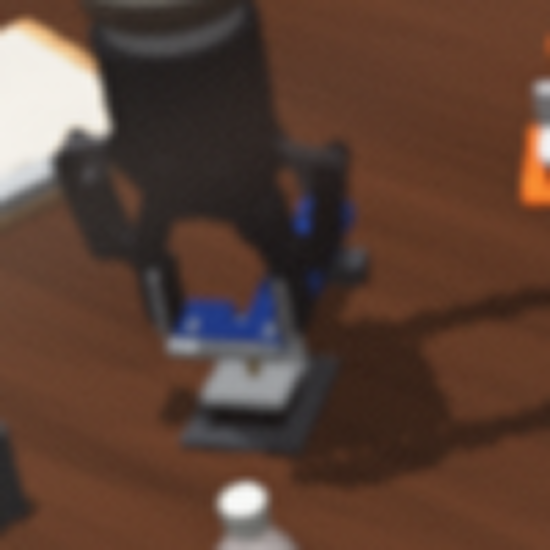

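Run:
```python
from rel import *
w=pickle.load(open('w13.pkl','rb'))
bo=np.array([[11,27,7],[11,-27,7],[-18,27,7],[-18,-27,7],[18,27,5],[18,-27,5],[18,27,0],[18,-27,0]])/1e3
cv=lambda p:np.array(p)/3.7+[220,240]
bp=cv([(128,221),(641,221),(133,464),(634,464),(120,152),(650,152),(125,135),(645,135)])
B,rb=fit4(w,bp,bo,[.574,-.246,.466,.05]);print(B,rb.tolist())
B2=B
# bed front corners z22, fence top edges, base right edge
a=B[2];c,s=np.cos(a),np.sin(a)
for n,p,z in(('bedL',(220,82),.022),('bedR',(540,82),.022),('fenceF',(384,407),.046),('fenceB',(384,450),.046)):
  q=pix2w(w,cv([p]),z)[0][:2]-B[:2];print(n,'in blade axes',(c*q[0]+s*q[1])*1e3,(-s*q[0]+c*q[1])*1e3)
```

```text
[ 0.57377291 -0.24620184  0.46418383  0.05037595] [[-2.2, 0.7], [2.2, 0.9], [0.6, -0.5], [-0.1, -0.2], [-0.2, 0.2], [-0.1, 0.4], [0.6, -0.8], [-0.9, -0.6]]
bedL in blade axes 11.783033112809125 20.527178067784
bedR in blade axes 11.829093908581436 -19.291162448333058
fenceF in blade axes -18.85041974934544 0.05360301203111411
fenceB in blade axes -24.754637623008005 0.05308601752048413
```

Call:
move_arm(
  commands=[
    [[-0.03,0,0.18],[0,0,0]],
    [[-0.03,0.5,0.18],[0,0,0]],
    [[-0.03,1.0,0.18],[0,0,0]],
    [[-0.03,1.1,0.18],[0,0,0]],
    [[-0.03,1.1,0.18],[0,0,0]],
  ],
)

```text
clock: 16.77
ee_pos: [0.5765, -0.246, 0.0119]
tcp_rot: [-1.394, 0.861, -0.86]
contact_force: [0.2, 0.3, -0.3]
gripper_width: 0.0522
```

Run:
```python
from h import *;from workcell import env
w=env.grab_frame("wrist");pickle.dump(w,open('w14.pkl','wb'))
cv2.imwrite('pics/w14.png',cv2.resize(w['color'][240:400,220:430],None,fx=3.7,fy=3.7,interpolation=2))
```

```text
(no output)
```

View pics/w14.png

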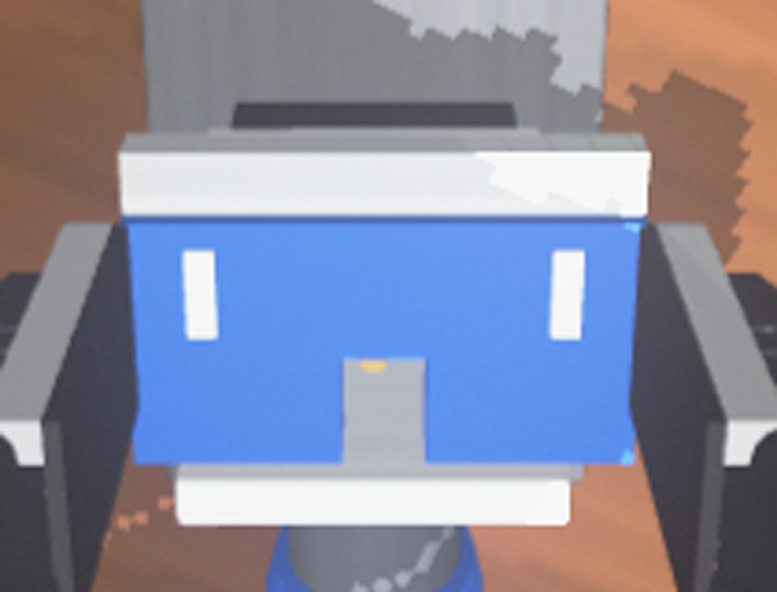

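Run:
```python
from rel import *
w=pickle.load(open('w14.pkl','rb'))
bo=np.array([[11,27,7],[11,-27,7],[-18,27,7],[-18,-27,7],[18,27,5],[18,-27,5],[18,27,0],[18,-27,0]])/1e3
cv=lambda p:np.array(p)/3.7+[220,240]
bp=cv([(128,221),(641,221),(133,464),(634,464),(120,152),(650,152),(125,135),(645,135)])
B,rb=fit4(w,bp,bo,[.574,-.246,.466,.05]);print(B)
a=B[2];c,s=np.cos(a),np.sin(a)
for n,p,z in(('pin',(373,366),.036),('bedL',(210,130),.022),('bedR',(540,130),.022),('bf L',(232,125),.0),('fFL',(177,480),.046),('fFR',(571,480),.046),('fBL',(178,525),.046),('fBR',(570,525),.046)):
  q=pix2w(w,cv([p]),z)[0][:2]-B[:2];print(n,'in blade axes',((c*q[0]+s*q[1])*1e3).round(2),((-s*q[0]+c*q[1])*1e3).round(2))
```

```text
[ 0.57657223 -0.24535288  0.46388687  0.04087418]
pin in blade axes -13.64 1.29
bedL in blade axes 9.63 20.73
bedR in blade axes 9.68 -18.49
bf L in blade axes 0.33 20.55
fFL in blade axes -21.68 22.86
fFR in blade axes -21.61 -20.62
fBL in blade axes -27.68 23.02
fBR in blade axes -27.61 -20.76
```

Call:
move_arm(
  commands=[
    [[-0.11,0,-0.12],[0,0,0]],
    [[-0.11,0.2,-0.12],[0,0,0]],
    [[-0.11,0.3,-0.12],[0,0,0]],
    [[-0.11,0.3,-0.12],[0,0,0]],
  ],
)

```text
clock: 17.32
ee_pos: [0.575, -0.2456, 0.0089]
tcp_rot: [-1.394, 0.861, -0.86]
contact_force: [0.0, -0.2, 1.2]
gripper_width: 0.0523
```

Run:
```python
from h import *;from workcell import env
w=env.grab_frame("wrist");pickle.dump(w,open('w15.pkl','wb'))
cv2.imwrite('pics/w15.png',cv2.resize(w['color'][240:400,220:430],None,fx=3.7,fy=3.7,interpolation=2))
```

```text
(no output)
```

View pics/w15.png

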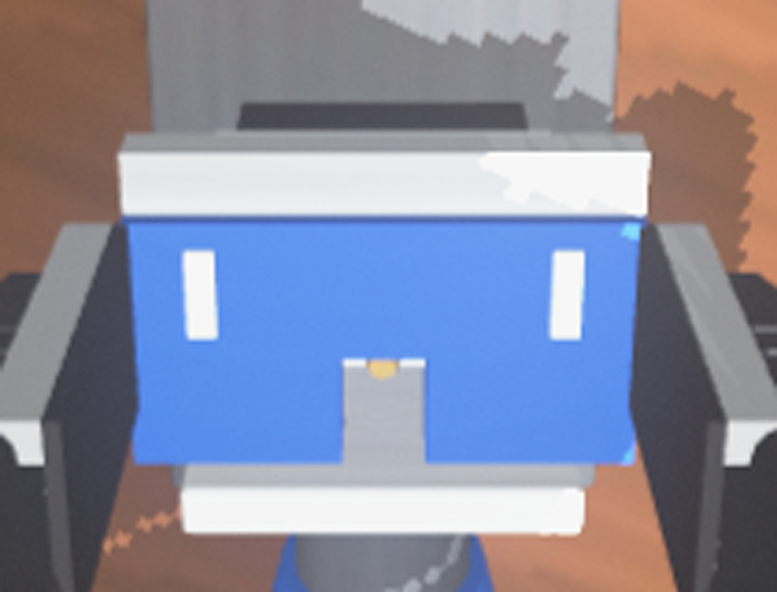

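Run:
```python
from rel import *
w=pickle.load(open('w15.pkl','rb'))
bo=np.array([[11,27,7],[11,-27,7],[-18,27,7],[-18,-27,7],[18,27,5],[18,-27,5],[18,27,0],[18,-27,0]])/1e3
cv=lambda p:np.array(p)/3.7+[220,240]
bp=cv([(128,221),(641,221),(133,464),(634,464),(120,152),(650,152),(125,135),(645,135)])
B,rb=fit4(w,bp,bo,[.574,-.246,.466,.05]);print(B)
a=B[2];c,s=np.cos(a),np.sin(a)
for n,p,z in(('pin',(382,378),.036),('pin',(382,363),.036),('fFL',(181,489),.046),('fFR',(584,489),.046),('fBL',(183,533),.046),('fBR',(583,533),.046)):
  q=pix2w(w,cv([p]),z)[0][:2]-B[:2];print(n,'in blade axes',((c*q[0]+s*q[1])*1e3).round(2),((-s*q[0]+c*q[1])*1e3).round(2))
```

```text
[ 0.57502963 -0.24492585  0.4638322   0.0379338 ]
pin in blade axes -13.28 0.25
pin in blade axes -11.31 0.25
fFL in blade axes -20.59 21.99
fFR in blade axes -20.52 -21.63
fBL in blade axes -26.35 22.02
fBR in blade axes -26.29 -21.78
```

Call:
move_arm(
  commands=[
    [[0,0.3,0],[0,0,0]],
    [[0,0.6,0],[0,0,0]],
    [[0,0.9,0],[0,0,0]],
    [[0,1.2,0],[0,0,0]],
    [[0,1.4,0],[0,0,0]],
    [[0,1.45,0],[0,0,0]],
  ],
)

```text
clock: 18.12
ee_pos: [0.5749, -0.2456, -0.0056]
tcp_rot: [-1.394, 0.861, -0.86]
contact_force: [-0.4, 0.3, -0.0]
gripper_width: 0.0522
```

Call:
move_arm(
  commands=[
    [[0,0.05,0],[0,0,0]],
    [[0,0.1,0],[0,0,0]],
    [[0,0.1,0],[0,0,0]],
  ],
)

```text
clock: 18.5
ee_pos: [0.5751, -0.2456, -0.0064]
tcp_rot: [-1.394, 0.86, -0.86]
contact_force: [0.0, 0.1, -0.8]
gripper_width: 0.0522
```

Run:
```python
from h import *;from workcell import env
w=env.grab_frame("wrist");pickle.dump(w,open('w16.pkl','wb'))
cv2.imwrite('pics/w16.png',cv2.resize(w['color'][240:400,220:430],None,fx=3.7,fy=3.7,interpolation=2))
```

```text
(no output)
```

View pics/w16.png

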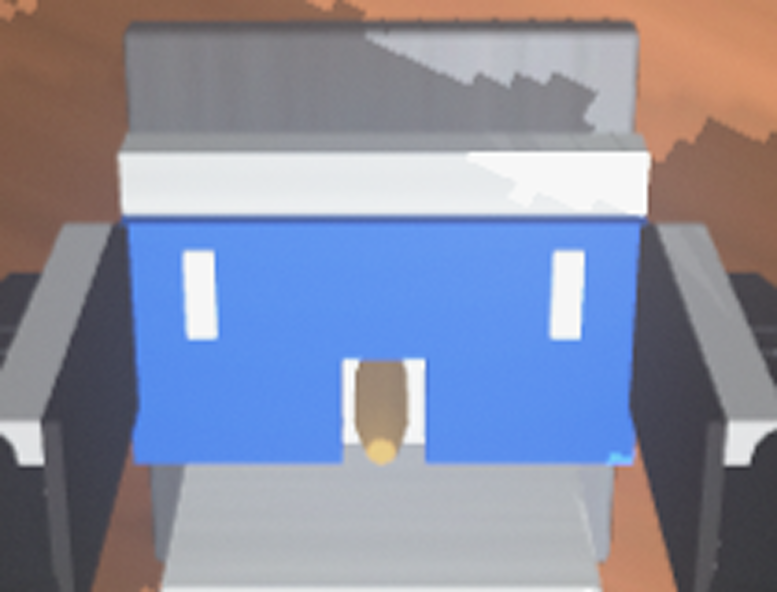

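The pin is centred in the notch. I'll lower in small steps until it touches.

Call:
move_arm(
  commands=[
    [[0,0.05,0],[0,0,0]],
    [[0,0.05,0],[0,0,0]],
  ],
)

```text
clock: 18.8
ee_pos: [0.575, -0.2456, -0.0069]
tcp_rot: [-1.394, 0.86, -0.86]
contact_force: [-0.4, -0.2, -0.5]
gripper_width: 0.0526
```

Call:
move_arm(
  commands=[
    [[0,0.05,0],[0,0,0]],
    [[0,0.05,0],[0,0,0]],
  ],
)

```text
clock: 19.05
ee_pos: [0.5751, -0.2457, -0.0071]
tcp_rot: [-1.394, 0.86, -0.86]
contact_force: [-1.6, 1.2, 2.7]
gripper_width: 0.052
```

Call:
move_arm(
  commands=[
    [[0,0,0],[0,0,0]],
    [[0,0,0],[0,0,0]],
    [[0,0,0],[0,0,0]],
    [[0,0,0],[0,0,0]],
  ],
  fingers=75,
)

```text
clock: 19.55
ee_pos: [0.575, -0.2456, -0.0075]
tcp_rot: [-1.394, 0.86, -0.86]
contact_force: [-0.3, -0.4, -1.2]
gripper_width: 0.064
```

Run:
```python
from h import *;from workcell import env
w=env.grab_frame("wrist");pickle.dump(w,open('w17.pkl','wb'))
cv2.imwrite('pics/w17.png',cv2.resize(w['color'][240:400,220:430],None,fx=3.7,fy=3.7,interpolation=2))
```

```text
(no output)
```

View pics/w17.png

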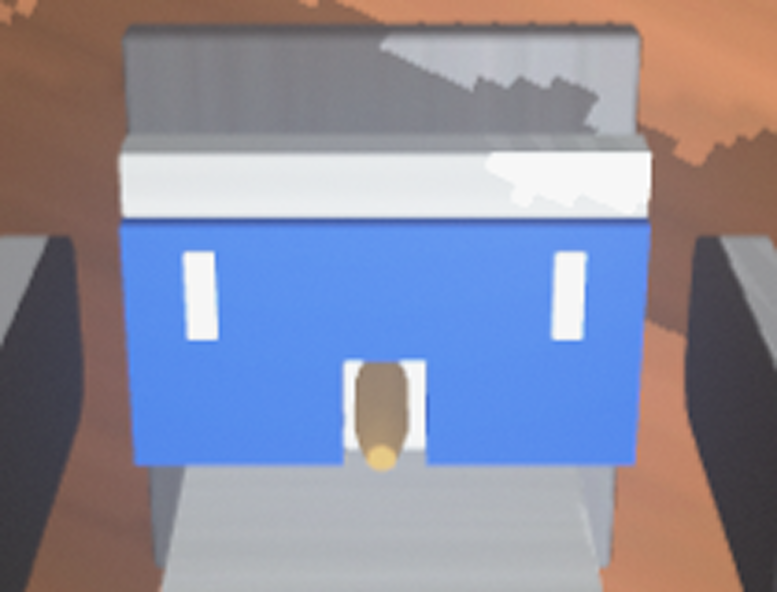

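The blade is free and lies on the bed with the pin in the notch. I'll raise the arm straight up.

Call:
move_arm(
  commands=[
    [[0,-2,0],[0,0,0]],
    [[0,-5,0],[0,0,0]],
    [[0,-9,0],[0,0,0]],
    [[0,-10,0],[0,0,0]],
    [[0,-10,-5],[0,0,0]],
    [[0,-10,-5],[0,0,0]],
  ],
)

```text
clock: 20.35
ee_pos: [0.5279, -0.2686, 0.0921]
tcp_rot: [-1.393, 0.864, -0.86]
contact_force: [0.5, 0.3, 0.5]
gripper_width: 0.0639
```

Run:
```python
from h import *;from workcell import env
w=env.grab_frame("wrist");pickle.dump(w,open('w18.pkl','wb'))
s=env.grab_frame("scene")
a=cv2.resize(w['color'][100:245,260:390],None,fx=3.2,fy=3.2,interpolation=2)
b=cv2.resize(s['color'][180:250,165:235],(0,0),fx=5,fy=5,interpolation=2)
b=cv2.copyMakeBorder(b,0,a.shape[0]-b.shape[0],0,0,0)
cv2.imwrite('pics/w18.png',np.hstack([a,b]));cv2.imwrite('pics/s18.png',s['color'])
```

```text
(no output)
```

View pics/w18.png

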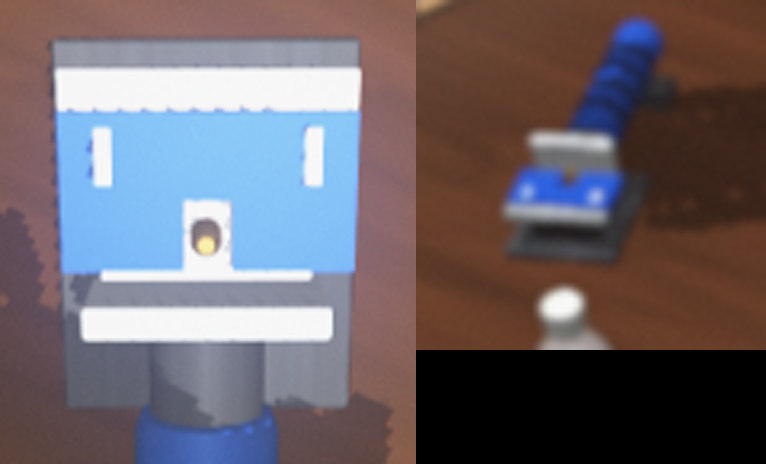

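View pics/s18.png

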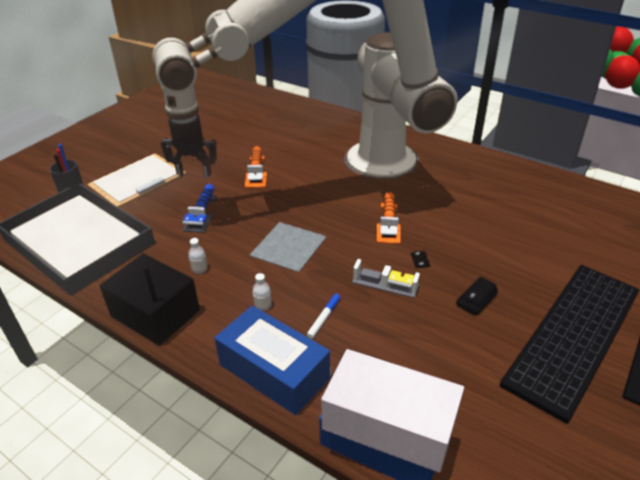

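Run:
```python
from rel import *
w=pickle.load(open('w18.pkl','rb'));cv=lambda p:np.array(p)/3.2+[260,100]
bo=np.array([[11,27,29],[11,-27,29],[-18,27,29],[-18,-27,29]])/1e3
B,r=fit(w,cv([(57,112),(361,112),(63,272),(354,272)]),bo,[.574,-.246,.466]);print(B,r.tolist())
so=np.array([[-20,22,46],[-20,-22,46],[-26,22,46],[-26,-22,46],[-52,30,5],[-52,-30,5]])/1e3
S,r=fit(w,cv([(81,308),(333,308),(82,341),(333,341),(68,407),(348,407)]),so,[.574,-.246,.466]);print(S,r.tolist())
a=S[2];d=B-S;print('offset mm',(np.cos(a)*d[0]+np.sin(a)*d[1])*1e3,(-np.sin(a)*d[0]+np.cos(a)*d[1])*1e3)
from workcell import env
print(env.close_job())
```

```text
[ 0.57526014 -0.24516484  0.46210267] [[0.0, -0.1], [-0.1, -0.1], [-0.1, 0.1], [0.1, 0.2]]
[ 0.57467972 -0.24512836  0.46470829] [[-0.2, -0.3], [0.4, -0.4], [-0.1, -0.1], [0.1, -0.3], [-0.7, 1.0], [0.4, 0.8]]
offset mm 0.502513261465618 -0.29273644354725464
the job is handed in; nothing more can be done
None
```

The blue blade is in the blue scraper's head with its notch over the pin, and I handed the job in at about 20.5 s. The hand-in reports no verdict, so what follows rests on my own checks.

I took the blade from the rack by its long sides and laid it flat on the mat. There I let go and turned the gripper a quarter turn. I then picked it up by its short ends, lowered it over the pin and let go when the force showed it touching the bed.

**Last checks, from a wrist picture taken after letting go and backing off:**
- **Position:** the blade was about 0.5 mm (along the head) and 0.3 mm (across it) from a perfect fit. That leaves roughly 2.5 mm to the fence.
- **Squareness:** it was within about 0.003 rad.
- **Level and height:** it looked level and fully down, but I did not measure either to the millimetre.
- **Other things:** the last scene picture showed the yellow blade, both bottles, the marker and the mouse apparently where they began. I did not measure them.

**What disagreed:**
- **Fingertips:** they looked about 30 mm behind the stated TCP, in both the wrist and scene views, and going lower than the stated TCP would allow met nothing. I worked to the heights I saw and felt.
- **Blade position:** the wrist and top cameras differed by 4–5 mm on where the blade lay at the start. I aligned the fit from pin, fence and blade seen in the same wrist pictures.

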